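Tighten a bearing lock ring with a pin spanner and hang the spanner up

TASK

Take the blue-handled pin spanner from its wooden rest, engage both of its prongs in two opposite holes of the lock ring on the green bearing housing, and only then turn the ring clockwise (seen from above) until it comes up against its stop. Turn the ring with the spanner only, never with the gripper. Then hang the spanner by its eye on the slanted peg of the stand and leave it hanging there, without pushing the loose things on the bench about.

Things in the scene. Friction and masses are not known exactly. Their poses are not given: they have to be found in the camera images.
- spanner_grip (a point): Centre of the grip of the loose pin spanner (0.2 to 0.33 kg): an upright blue block 16 mm thick along the spanner's y, 24 mm along x, from 10 to 66 mm above the underside of the dark steel yoke (64 mm along y, 18 along x, 10 high) it stands on; this point is 38 mm above that underside. Axes are the spanner's: z up along the grip, y from prong to prong, x towards the hanging eye.
- spanner_eye (a point): Centre of the spanner's hanging eye, a dark steel ring on a flat arm level with the yoke's underside: hole 22 mm across, 36 mm outside, 8 mm thick, hole's axis along the spanner's z; 57 mm along x from the grip's axis and 34 mm below the grip centre. Axes as the spanner's.
- prong_a (a point): Tip of the prong at +y: steel pin 6 mm thick with a round end, reaching 10 mm below the yoke's underside, 24 mm from the grip's axis, 48 mm below the grip centre. Axes as the spanner's.
- prong_b (a point): Tip of the prong at -y, as prong_a.
- rest: Fixed pale wooden block, 56 mm (x) x 34 mm (y) x 30 mm high, origin at its underside. At the start the spanner's yoke and arm lie on its top, eye towards +x, the prongs hanging free on either side of it.
- ring_face (a point): Centre of the top face of the lock ring, on its vertical axis, 64.5 mm above the bench. Bright aluminium ring, 66 mm outside, 30 mm bore, 12 mm thick; six holes 9.5 mm across, right through, evenly spaced on a 48 mm circle. The point is fixed to the housing: its axes do NOT tell at what angle the holes stand; that differs from run to run and must be seen or felt.
- lock_ring (a joint): Turn of the lock ring in rad, growing clockwise seen from above; 0 to 0.3 at the start, hard stop at 0.9. It does not tell where the holes stand. The ring drags with 0.3 N m and stays where it is left.
- housing: Green bearing housing that carries the ring, fixed to the bench: foot 120 x 120 x 14 mm, round boss 100 mm across, 52 mm high to the ring's underside. Origin at its underside, on the ring's axis.
- peg: Slanted peg on the front of the hook stand, fixed: steel rod 8 mm thick with a 9 mm red ball tip. Origin at its root on the board, 140 mm above the bench; z along the peg, up and away from the board at 35 degrees from vertical, tip 75 mm along z; x up and into the board, y level. A 24 mm washer 3 mm thick lies round the root.
- stand: Hook stand, fixed: dark foot plate 130 x 130 x 12 mm with an upright wooden board, 90 mm wide, 12 mm thick, top 204 mm above the bench, its front face 34 mm behind the foot's centre (+x). Origin at its underside.
- tape_measure: Bystander: dark tape measure, 67 x 80 x 37 mm, origin at its underside. Leave alone.
- bearing_ring: Bystander: old dark bearing ring, 38 mm across, 22 mm high, origin at its underside. Leave alone.
- hub_disc: Bystander: dark round flange with a hub, 64 mm across, 21 mm high, origin at its underside. Leave alone.
- screwdriver: Bystander: screwdriver with yellow handle, 219 mm long (along its y), 27 mm high, origin at its underside. Leave alone.
- nut_m16: Bystander: brown hexagon nut, 24 x 27 x 12 mm, origin at its underside. Leave alone.

How it is judged:
By the outcome, as a careful person would: the job done as asked, in the order asked, and still so for the second after the job is handed in, with the robot touching nothing.
It also fails if it takes over 64 s, if anything falls off the work surface, if the arm or the gripper's body presses on something with over 40 N, if the wrist force passes 120 N, or if a joint passes its speed limit or range.

ROBOT

A 7-joint arm with a two-finger parallel gripper is mounted at the origin on a cart in front of the work surface, level with it; the furniture and walls round the work are solid. World frame = base frame: x ahead of the robot, y to its left, z up, the work surface at z = 0. Lengths are in mm, angles in rad, forces in N, time in s.
With the tool pointing down it reaches from about 400 to 875 mm from the base axis. Payload 4.4 kg.
Tool frame: the origin (TCP) lies midway between the tips of the shut fingers; the grasp point (between the pads) lies 19 mm behind it (ctrl.pinch_z is the distance from the TCP to the grasp point, in mm); z points along the fingers, y is the line along which they close (so a half turn about z gives the same grasp; the last joint's range is limited). The gripper opens to 85 mm and grips with 20 to 120 N. Pads are 22 mm wide; open, the fingers measure 114 mm over their backs; the gripper's body (76 mm by 85 mm) begins 54 mm behind the grasp point. The pads swing forward as they close: fully open they stand 13 mm farther back than shut.
Start: joints at [-1.365, 0.628, 0.038, 1.517, -0.027, 0.996, -0.02], TCP at [174.478, 626.159, 231.313] pointing down, gripper open.
Joint ranges: [-3.06, 3.06], [-0.37, 2.12], [-1.25, 1.32], [0.18, 2.47], [-1.1, 4.24], [0.23, 1.98], [-2.94, 2.94]. Speed limits (rad/s): [2.57, 2.57, 3.14, 3.14, 3.14, 3.14, 3.14].

INTERFACE

Orientations are given as [roll, pitch, yaw] about the fixed x, y, z axes, in that order (R = Rz(yaw) Ry(pitch) Rx(roll)).
In Python, from cell import read_state, cams, order, ctrl gives the robot as it stands.
- The arm moves only by the tool move_arm, never from a script. Its argument "targets" is text: rows parted by semicolons, each of 7 numbers parted by spaces: the gripper's target within -1 to 1 (fully open at 1, half-way at 0, shut at -1), then the shift along the tool's x, y, z in cm, then the turn, a rotation vector about the tool's x, y, z in degrees. A call has 1 to 5 rows; each row shifts and turns the commanded pose from where the row before left it, along the tool's axes as they then stand; what a row does not reach is not made up. A row lasts 1/12 s, in which the tool goes at most 41.7 mm and 7.16 degrees, less where a joint would pass 70% of its speed; a pose out of reach is approached as far as the arm can. A call with a gripper value outside its range is refused whole. The fingers move at their own pace and stop on an object; the grip force is fixed at half the most. Time passes only in rows, so rows that do not move let the fingers close. It gives the time, the measured TCP pose, the force, the opening and the grip force at its end, in the units of the state.
- read_state(): the state, without advancing time (a new reading comes with each control period).
- cams.get_image(name): name is "side" or "top" or "wrist"; returns a dict with "color" (420x560x3 uint8, red, green, blue), "fovy" (degrees; the focal length in pixels is half the picture's height over the tangent of half this angle, whatever the lens; pixels are square), "cx", "cy" (the principal point, pixels), "rvec" (rotation vector, rad) and "tvec" (3), from world to camera coordinates, as OpenCV has them. Camera axes: x right, y down, z forward; pixel columns grow to the right and rows downward; lengths in mm; the calibration is good to about 2 mm. A picture is of the moment at which its call begins. There is no depth.
- order.finish_job(): hands the job in; it is judged then, once.
The state is a dict: "clock": time; "qpos": joint angles; "qd": joint speeds; "tau": joint torques, N m; "eef_pos": TCP position; "tool_rot": TCP orientation; "force": force on the tool from outside, world axes, zero at the start; "torque": the same for the moment, N m; "width": finger opening in mm; "gripper_force": force on a finger pad.
Only numpy, scipy, OpenCV 4.12 (cv2) and the standard library are available. Lean on these libraries where they do the work, as an engineer would, in place of code of your own. Each camera call takes 0.05 s, during which the arm holds its last target. There are 200 camera calls.

## Working session

There is one attempt and no reset: what is moved stays moved. The work goes in short steps, Python scripts to look and compute and a tool call to move; the robot and the scene stay as the last step left them, time stands still between calls to the robot, and variables do not carry over. Pictures are saved under pics/ and viewed, at most 10 in all, crops included, and the job is handed in when it is done.

Besides the shell and the picture viewer there is one more tool, called after "Emit:" as a command line: name --argument value ..., lists and objects as JSON in quotes. move_arm: Moves the arm, as the interface text tells. Its arguments: {"type":"object","properties":{"targets":{"type":"string"}},"required":["targets"]}

```bash
ls; mkdir -p pics; cat > h.py <<'E'
import numpy as np, cv2
from cell import read_state, cams, order, ctrl
from scipy.spatial.transform import Rotation as R
def snap(n,f):
    im=cams.get_image(n); cv2.imwrite(f'pics/{f}.png',im['color'][:,:,::-1]); 
    np.savez(f'pics/{f}.npz',**{k:np.array(v) for k,v in im.items()}); return im
def load(f): return dict(np.load(f'pics/{f}.npz'))
def KRt(im):
    h=im['color'].shape[0]; f=h/2/np.tan(np.radians(float(im['fovy']))/2)
    return f,R.from_rotvec(np.ravel(im['rvec'])).as_matrix(),np.ravel(im['tvec'])
def pix(im,P):
    f,r,t=KRt(im); c=np.atleast_2d(P)@r.T+t
    return np.c_[float(im['cx'])+f*c[:,0]/c[:,2],float(im['cy'])+f*c[:,1]/c[:,2]]
def ray(im,uv,z):
    f,r,t=KRt(im); o=-r.T@t; d=r.T@np.array([(uv[0]-float(im['cx']))/f,(uv[1]-float(im['cy']))/f,1])
    return o+d*(z-o[2])/d[2]
E
python3 - <<'E'
from h import *
for n in ['side','top','wrist']:
    im=snap(n,n+'0'); f,r,t=KRt(im); print(n,f,-r.T@t,r.T[:,2])
s=read_state(); print(s)
a=[cv2.imread(f'pics/{n}0.png') for n in ['top','side']]
cv2.imwrite('pics/t0big.png',cv2.resize(a[0],(800,600),interpolation=cv2.INTER_CUBIC))
cv2.imwrite('pics/s0big.png',cv2.resize(a[1],(800,600),interpolation=cv2.INTER_CUBIC))
E
```

```text
pics
side 479.8196450836233 [ 359.58296536 1015.56619949  625.43860356] [ 0.18581521 -0.87878392 -0.43955834]
top 475.32246478192894 [ 439.47478844   -7.30952091 1197.88565584] [ 0.12963747  0.01696403 -0.99141633]
wrist 357.5978630180596 [ 96.28376467 646.74598189 372.97480285] [ 0.30537913 -0.08691792 -0.94825569]
{'clock': 0.15, 'qpos': array([-1.36483421,  0.62913092,  0.03849346,  1.51812825, -0.02696351,
        0.99630165, -0.02000064]), 'qd': array([ 1.79833717e-05, -2.02391625e-03,  1.43374816e-04, -3.60778397e-03,
        1.19958624e-03, -4.55921621e-04, -8.98424902e-04]), 'tau': array([ 2.57605985e-03, -5.63800800e+01,  1.22776207e+00, -1.93653220e+01,
        1.10656227e-02,  7.29283463e-03, -6.02908571e-06]), 'eef_pos': array([174.35708698, 625.69143233, 230.6061689 ]), 'tool_rot': array([-3.14014459e+00,  6.35927327e-05,  2.86981356e+00]), 'force': array([ 0.71906475, -0.28650173, -0.55037106]), 'torque': array([-0.03446347, -0.06788839,  0.07010042]), 'gripper_force': 0.0, 'width': 85.60543752427475}
```

View pics/t0big.png

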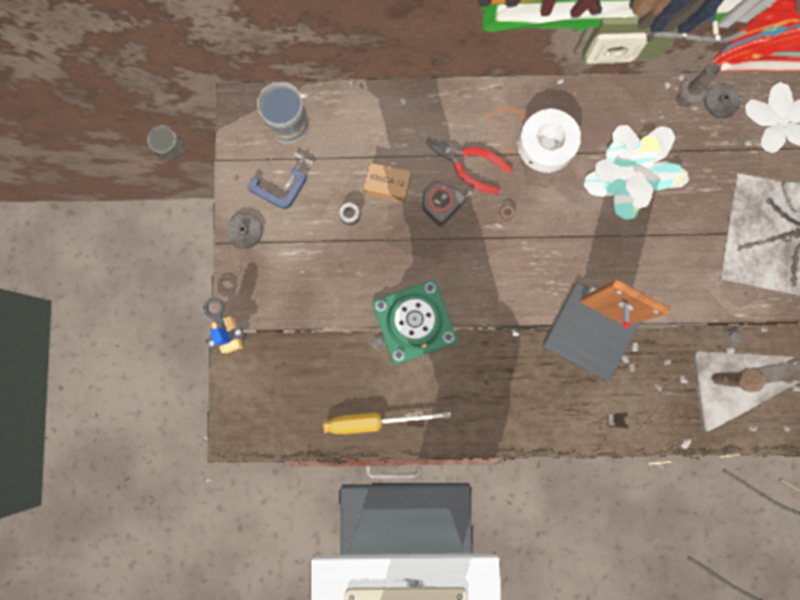

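View pics/s0big.png

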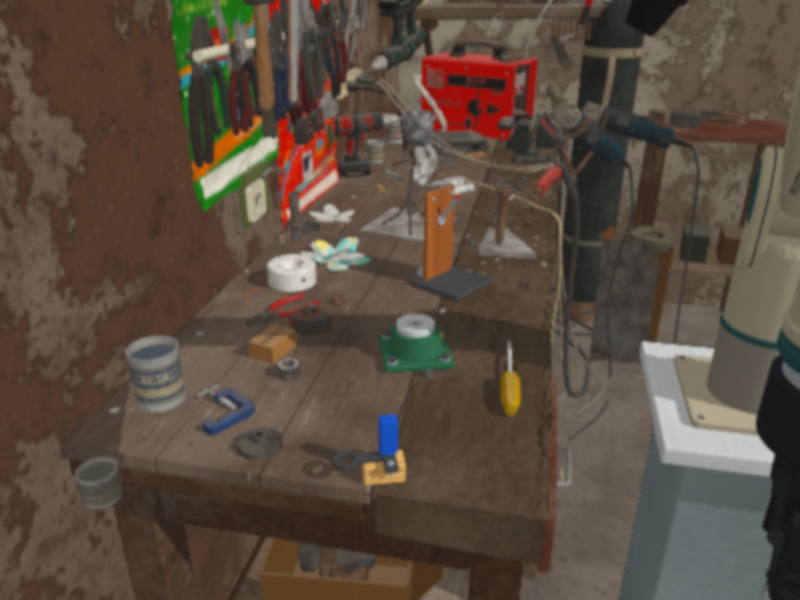

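```bash
python3 - <<'E'
from h import *
def crop(n,cx,cy,w,h,s):
    a=cv2.imread(f'pics/{n}0.png'); x0,y0=cx-w//2,cy-h//2
    c=a[y0:y0+h,x0:x0+w]; c=cv2.resize(c,(w*s,h*s),interpolation=cv2.INTER_LANCZOS4)
    for g in range(0,w,10): cv2.putText(c,str(x0+g),(g*s,8),0,.28,(0,255,255),1); cv2.line(c,(g*s,9),(g*s,14),(0,255,255),1)
    for g in range(10,h,10): cv2.putText(c,str(y0+g),(0,g*s+3),0,.28,(0,255,255),1)
    return c
A=np.hstack([crop('top',155,228,52,60,5),crop('top',290,223,52,60,5),crop('top',428,225,52,60,5)])
B=np.hstack([crop('side',268,312,52,60,5),crop('side',291,238,52,60,5),cv2.resize(crop('side',312,170,65,75,4),(260,300))])
cv2.imwrite('pics/comp.png',np.vstack([A,B]))
E
```

```text
(no output)
```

View pics/comp.png

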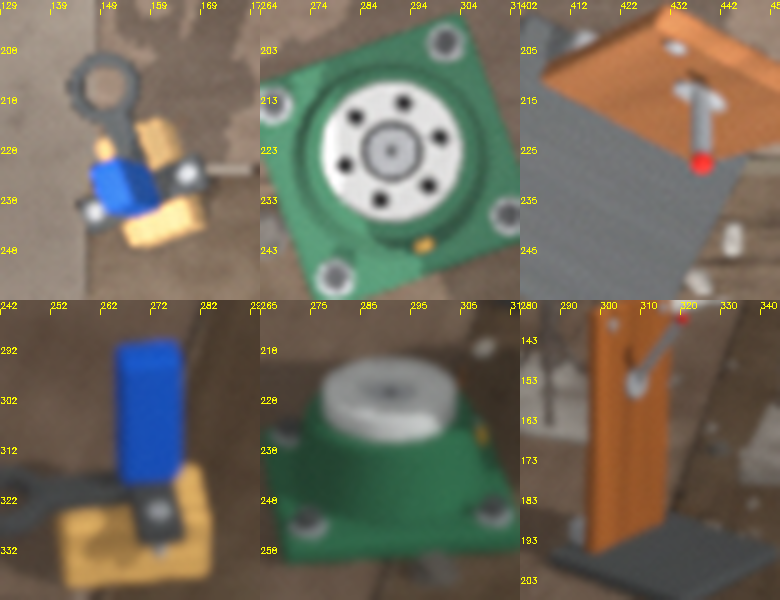

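View pics/wrist0.png

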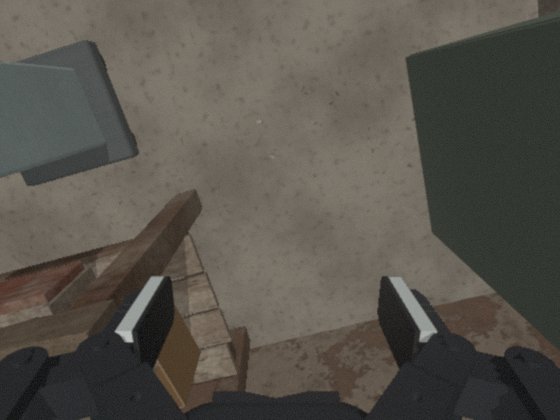

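```bash
python3 - <<'E'
from h import *
T=load('top0');S=load('side0'); print(T['cx'],T['cy'])
def tp(X,Y,ox,oy,s=5): return (ox+(X+.5)/s-.5, oy+(Y+.5)/s-.5)
def tri(a,b):
    A=[];B=[]
    for im,uv in((T,a),(S,b)):
        p,q=ray(im,uv,0),ray(im,uv,300); d=(q-p)/np.linalg.norm(q-p); M=np.eye(3)-np.outer(d,d); A.append(M);B.append(M@p)
    x=np.linalg.lstsq(np.vstack(A),np.hstack(B),rcond=None)[0]; return x, np.hypot(*(pix(S,x)[0]-b))
eye=ray(T,tp(104,88,129,198),34)
b1=ray(T,tp(187,174,129,198),40);b2=ray(T,tp(95,212,129,198),40)
print('eye',eye,'b',b1,b2,'mid',(b1+b2)/2,'dist',np.linalg.norm(b1-b2))
d=eye-(b1+b2)/2; print('len',np.linalg.norm(d[:2]),'yaw',np.degrees(np.arctan2(d[1],d[0])), 'yaw y',np.degrees(np.arctan2(*(b2-b1)[[1,0]]))-90)
c=ray(T,tp(131,151,264,193),64.5); print('ring',c)
H=[ray(T,tp(x-260,y,264,193),64.5) for x,y in[(403,103),(440,137),(429,186),(380,200),(345,165),(355,117)]]
H=np.array(H);m=H.mean(0);print('mean',m); D=H-m; print(np.hypot(D[:,0],D[:,1]),np.degrees(np.arctan2(D[:,1],D[:,0]))%60)
tip,e=tri(tp(182,164,402,195),tp(162,18,280,133,4)); root,e2=tri(tp(180,88,402,195),tp(116,84,280,133,4))
print('tip',tip,e,'root',root,e2); v=tip-root; print(np.linalg.norm(v),np.degrees(np.arctan2(v[1],v[0])),np.degrees(np.arccos(v[2]/np.linalg.norm(v))))
print('tip ray at', ray(T,tp(182,164,402,195),140+75*np.cos(np.radians(35))))
print('ring side', pix(S,m), 'grip top', pix(T,np.r_[((b1+b2)/2)[:2],96]))
E
```

```text
274.73350181366055 207.3268815421418
eye [577.40292923 323.36347569  34.        ] b [533.55028986 279.94208242  40.        ] [515.65257555 324.90399526  40.        ] mid [524.6014327  302.42303884  40.        ] dist 48.393199773811816
len 56.80228807684588 yaw 21.632679972534216 yaw y 21.705715992074218
ring [549.7042224  -23.42168191  64.5       ]
mean [549.56886913 -23.89238398  64.5       ]
[23.86401423 23.99835412 24.25794013 24.06969344 23.43836593 24.20181173] [46.11979224 45.64838791 45.66211688 45.15560362 45.39357506 46.03514887]
tip [ 522.46287445 -331.05863705  200.22053639] 0.28141903497037996 root [ 559.66162277 -351.99106489  139.67533442] 0.305043674170606
74.07857243049517 150.6327326052464 35.18352704865521
tip ray at [ 521.54571516 -330.73801016  201.43640332]
ring side [[291.09436002 225.5911733 ]] grip top [[150.44341439 234.53781212]]
```

```bash
cat >> h.py <<'E'
def pose():
    s=read_state(); return s['eef_pos'],R.from_euler('xyz',s['tool_rot']),s
def plan(p,rot,first='shift'):
    """shift (cm, current tool axes) and turn (deg, tool axes) to the target TCP pose"""
    p0,r0,s=pose(); print('t',round(s['clock'],2),'pos',p0.round(1),'rot',s['tool_rot'].round(3),'F',s['force'].round(1),'T',s['torque'].round(2),'w',round(s['width'],1),'q',s['qpos'].round(2))
    fr=r0 if first=='shift' else rot
    print('shift cm',(fr.inv().apply(np.array(p)-p0)/10).round(2),'turn deg',np.degrees((r0.inv()*rot).as_rotvec()).round(1))
def down(yawdeg): return R.from_euler('xyz',[180,0,yawdeg],degrees=True)
SP=np.array([524.6,302.4]);RC=np.array([549.6,-23.9])
E
python3 -c "
from h import *
plan([*SP,190],down(201.7))"
```

```text
t 0.15 pos [174.4 625.7 230.6] rot [-3.14  0.    2.87] F [ 0.7 -0.3 -0.6] T [-0.03 -0.07  0.07] w 85.6 q [-1.36  0.63  0.04  1.52 -0.03  1.   -0.02]
shift cm [-42.42 -21.73   4.09] turn deg [ -0.1  -0.  -37.3]
```

Emit:
move_arm --targets "1 -2.83 -1.45 0.27 0 0 0;1 -2.83 -1.45 0.27 0 0 0;1 -2.83 -1.45 0.27 0 0 0;1 -2.83 -1.45 0.27 0 0 0;1 -2.83 -1.45 0.27 0 0 0"

```text
clock: 0.57
eef_pos: [292.1, 517.0, 217.4]
tool_rot: [-3.141, -0.0, 2.87]
force: [0.3, 0.5, 0.6]
width: 85.2
gripper_force: 0.0
```

Emit:
move_arm --targets "1 -2.83 -1.45 0.27 0 0 0;1 -2.83 -1.45 0.27 0 0 0;1 -2.83 -1.45 0.27 0 0 0;1 -2.83 -1.45 0.27 0 0 0;1 -2.83 -1.45 0.27 0 0 0"

```text
clock: 0.98
eef_pos: [409.0, 409.2, 204.0]
tool_rot: [-3.141, -0.0, 2.87]
force: [-0.1, 0.1, 0.7]
width: 85.3
gripper_force: 0.0
```

Emit:
move_arm --targets "1 -2.83 -1.45 0.27 0 0 0;1 -2.83 -1.45 0.27 0 0 0;1 -2.83 -1.45 0.27 0 0 0;1 -2.83 -1.45 0.27 0 0 0;1 -2.83 -1.45 0.27 0 0 0"

```text
clock: 1.4
eef_pos: [525.8, 301.4, 190.4]
tool_rot: [-3.141, -0.0, 2.87]
force: [0.7, -0.4, 0.1]
width: 85.1
gripper_force: 0.0
```

Emit:
move_arm --targets "1 0 0 0 0 0 -6;1 0 0 0 0 0 -6;1 0 0 0 0 0 -6;1 0 0 0 0 0 -6;1 0 0 0 0 0 -6"

```text
clock: 1.82
eef_pos: [524.9, 302.4, 190.5]
tool_rot: [-3.141, -0.001, -2.885]
force: [0.3, -1.0, -0.4]
width: 85.6
gripper_force: 0.0
```

Emit:
move_arm --targets "1 0 0 0 0 0 -5;1 0 0 0 0 0 -2.3;1 0 0 0 0 0 0;1 0 0 0 0 0 0"

```text
clock: 2.15
eef_pos: [524.9, 302.5, 190.6]
tool_rot: [3.142, -0.001, -2.764]
force: [-0.3, 0.1, 0.9]
width: 85.5
gripper_force: 0.0
```

```bash
python3 -c "
from h import *
plan([*SP,53],down(201.7))
snap('wrist','w1'); snap('top','t1')"
```

```text
t 2.15 pos [524.9 302.5 190.6] rot [ 3.142e+00 -1.000e-03 -2.764e+00] F [-0.3  0.1  0.9] T [-0.01 -0.01  0.02] w 85.5 q [-0.47  0.61 -0.16  1.69  0.12  0.85  1.27]
shift cm [2.000e-02 1.000e-02 1.376e+01] turn deg [ 0.  -0.  -0.1]
```

View pics/w1.png

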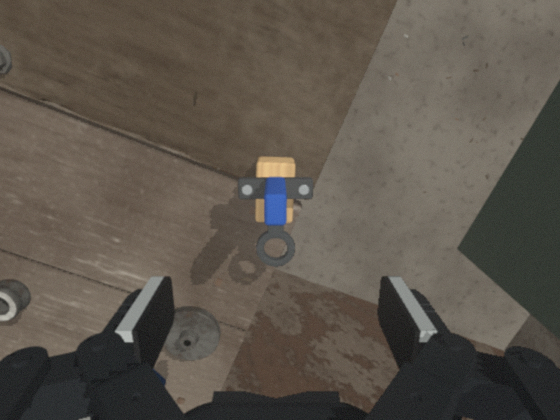

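```bash
python3 -c "
from h import *
W=load('w1'); a,b,e=ray(W,(247,189),40),ray(W,(303.5,188.5),40),ray(W,(275.5,246),34)
print(a,b,(a+b)/2,e,np.linalg.norm(a-b)); d=e-(a+b)/2; print(np.degrees(np.arctan2(d[1],d[0])),np.degrees(np.arctan2(*(b-a)[[1,0]])))"
```

```text
[534.17077046 278.66343811  40.        ] [516.05899729 323.09272417  40.        ] [525.11488388 300.87808114  40.        ] [577.00188948 321.68648953  34.        ] 47.979139082937344
21.85242072094511 112.17845891018095
```

Emit:
move_arm --targets "1 0 0.05 3 0 0 0;1 0 0.05 3 0 0 0;1 0 0 3 0 0 0;1 0 0 2.5 0 0 0;1 0 0 1.4 0 0 0"

```text
clock: 2.67
eef_pos: [523.0, 302.7, 58.8]
tool_rot: [-3.141, -0.004, -2.763]
force: [0.2, 0.7, -0.0]
width: 85.1
gripper_force: 0.0
```

Emit:
move_arm --targets "1 0 0 0.85 0 0 0;1 0 0 0 0 0 0;-1 0 0 0 0 0 0;-1 0 0 0 0 0 0;-1 0 0 0 0 0 0"

```text
clock: 3.08
eef_pos: [525.5, 304.2, 54.7]
tool_rot: [3.141, 0.003, -2.763]
force: [0.5, -1.2, -0.8]
width: 51.4
gripper_force: 0.0
```

Emit:
move_arm --targets "-1 0 0 0 0 0 0;-1 0 0 0 0 0 0;-1 0 0 0 0 0 0;-1 0 0 0 0 0 0;-1 0 0 0 0 0 0"

```text
clock: 3.5
eef_pos: [525.0, 303.7, 54.0]
tool_rot: [3.142, 0.001, -2.763]
force: [-0.9, -1.4, 5.8]
width: 15.5
gripper_force: 58.5
```

Emit:
move_arm --targets "-1 0 0 0 0 0 0;-1 0 0 0 0 0 0;-1 0 0 0 0 0 0;-1 0 0 0 0 0 0;-1 0 0 0 0 0 0"

```text
clock: 3.92
eef_pos: [525.0, 303.7, 54.0]
tool_rot: [-3.142, 0.001, -2.762]
force: [-0.7, -0.8, 5.6]
width: 15.3
gripper_force: 58.5
```

Emit:
move_arm --targets "-1 0 0 -1 0 0 0;-1 0 0 -2 0 0 0;-1 0 0 -3 0 0 0;-1 0 0 -3 0 0 0;-1 0 0 -2 0 0 0"

```text
clock: 4.33
eef_pos: [525.0, 304.0, 165.9]
tool_rot: [3.141, 0.002, -2.762]
force: [0.5, 0.9, -2.5]
width: 15.3
gripper_force: 58.4
```

Emit:
move_arm --targets "-1 0 0 0 0 0 0;-1 0 0 0 0 0 0;-1 0 0 0 0 0 0"

```text
clock: 4.58
eef_pos: [523.6, 302.9, 162.1]
tool_rot: [-3.141, -0.003, -2.762]
force: [-0.3, -0.3, -2.3]
width: 15.3
gripper_force: 58.5
```

```bash
python3 -c "
from h import *
plan([*RC,150],down(195.7))
im=snap('wrist','w2'); c=im['color'][:,:,::-1][120:300,180:380]; cv2.imwrite('pics/w2c.png',cv2.resize(c,None,fx=4,fy=3.3333,interpolation=cv2.INTER_CUBIC))"
```

```text
t 4.58 pos [523.6 302.9 162.1] rot [-3.141e+00 -3.000e-03 -2.762e+00] F [-0.3 -0.3 -2.3] T [0.01 0.04 0.03] w 15.3 q [-0.47  0.65 -0.15  1.71  0.13  0.79  1.26]
shift cm [  9.68 -31.32   1.25] turn deg [-0.  -0.1  6. ]
```

View pics/w2c.png

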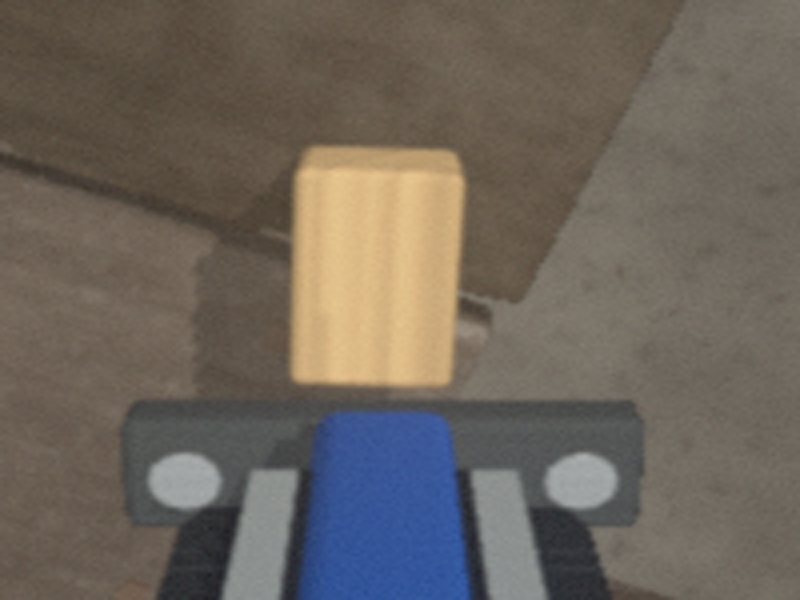

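```bash
python3 -c "
from h import *
W=load('w2'); p,r,s=pose()
P=[(180+(x+.5)/4-.5,120+(480.5)/(10/3)-.5) for x in (185,582)]
for z in (144,146,148,150):
  a,b=[ray(W,q,z) for q in P]; m=(a+b)/2
  print(z,np.linalg.norm(a-b),'tool-frame mid',r.inv().apply(m-p),'ang in tool',np.degrees(np.arctan2(*r.inv().apply(b-a)[[0,1]])))"
```

```text
144 49.61276911764439 tool-frame mid [-2.03160181 -1.12147954 17.64589847] ang in tool 0.04074042748768424
146 48.99587498085186 tool-frame mid [-0.99438655 -1.1194188  15.64944341] ang in tool 0.040740427487716606
148 48.37898084405927 tool-frame mid [ 0.04282871 -1.11735807 13.65298836] ang in tool 0.04074042748777521
150 47.76208670726665 tool-frame mid [ 1.08004397 -1.11529734 11.6565333 ] ang in tool 0.04074042748770441
```

Emit:
move_arm --targets "-1 0.6 -2 0 0 0 0;-1 0.8 -2.6 0 0 0 0;-1 0.8 -2.6 0 0 0 0;-1 0.8 -2.6 0 0 0 0;-1 0.8 -2.6 0 0 0 0"

```text
clock: 5.05
eef_pos: [534.0, 172.7, 161.5]
tool_rot: [3.141, -0.004, -2.762]
force: [0.0, -0.1, -2.0]
width: 15.4
gripper_force: 58.6
```

Emit:
move_arm --targets "-1 0.8 -2.6 0 0 0 0;-1 0.8 -2.6 0 0 0 0;-1 0.8 -2.6 0 0 0 0;-1 0.8 -2.6 0 0 0 0;-1 0.8 -2.6 0 0 0 0"

```text
clock: 5.47
eef_pos: [544.9, 37.3, 161.6]
tool_rot: [3.141, -0.003, -2.762]
force: [-0.7, -0.5, -2.9]
width: 15.4
gripper_force: 58.6
```

Emit:
move_arm --targets "-1 0.8 -2.6 0.3 0 0 0;-1 0.7 -2.3 0.4 0 0 0;-1 0.4 -1 0.5 0 0 3;-1 0 0 0 0 0 3;-1 0 0 0 0 0 0"

```text
clock: 5.88
eef_pos: [549.1, -23.6, 149.6]
tool_rot: [3.14, -0.003, -2.872]
force: [-0.4, 0.4, -3.0]
width: 15.5
gripper_force: 58.7
```

Emit:
move_arm --targets "-1 0 0 0 0 0 0;-1 0 0 0 0 0 0"

```text
clock: 6.05
eef_pos: [550.1, -21.5, 150.8]
tool_rot: [3.141, -0.001, -2.865]
force: [-0.4, 0.2, -2.5]
width: 15.6
gripper_force: 58.7
```

```bash
python3 -c "
from h import *
plan([*RC,113],down(195.7))
im=snap('wrist','w3'); c=im['color'][:,:,::-1][90:270,180:380]; cv2.imwrite('pics/w3c.png',cv2.resize(c,None,fx=4,fy=3.33334,interpolation=cv2.INTER_CUBIC))"
```

```text
t 6.05 pos [550.1 -21.5 150.8] rot [ 3.141e+00 -1.000e-03 -2.865e+00] F [-0.4  0.2 -2.5] T [ 0.    0.01 -0.  ] w 15.6 q [ 0.09  0.6  -0.15  1.87  0.13  0.68  1.71]
shift cm [ 0.11 -0.22  3.78] turn deg [ 0.1 -0.   0.2]
```

View pics/w3c.png

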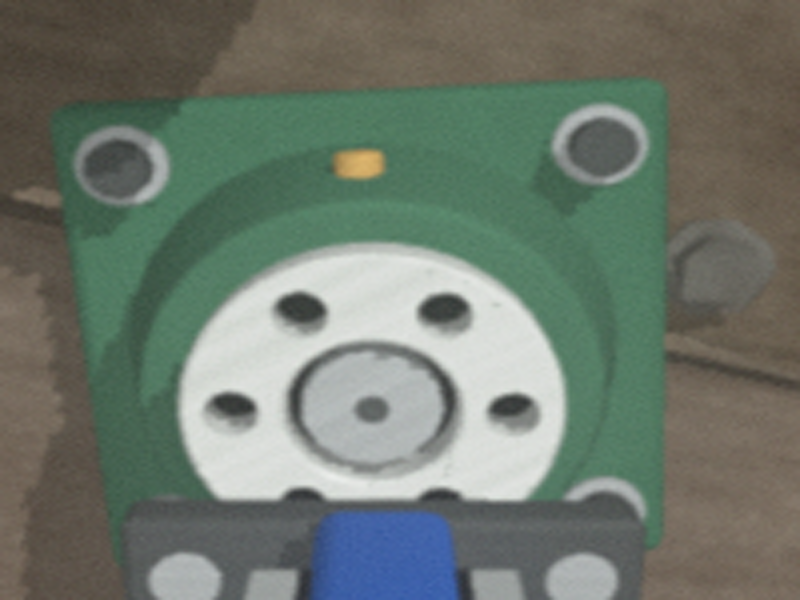

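```bash
python3 -c "
from h import *
W=load('w3'); p,r,s=pose()
f=lambda x,y:(180+(x+.5)/4-.5,90+(y+.5)/(10/3)-.5)
for n,P,z in (('boss',[(185.5,580),(582.5,580)],p[2]-14),('hole',[(231,411),(514,411.5)],64.5),('hole2',[(300,311),(445,311)],64.5)):
  a,b=[ray(W,f(*q),z) for q in P]; m=(a+b)/2
  print(n,np.linalg.norm(a-b),m,'tool mid',r.inv().apply(m-p),'ang',np.degrees(np.arctan2(*r.inv().apply(b-a)[[0,1]])))"
```

```text
boss 48.268728385864115 [550.04845199 -22.68270876 136.9786959 ] tool mid [ 0.42375435 -0.94395348 13.99940578] ang -0.005833661073323585
hole 47.96805079448373 [549.9310067  -24.71467168  64.5       ] tool mid [ 1.063615   -2.92531506 86.47677336] ang -0.13063671130540186
hole2 23.902992614663262 [529.705002   -30.41245687  64.5       ] tool mid [22.07679045 -2.87622525 86.48511938] ang 0.00023199830710182492
```

Emit:
move_arm --targets "-1 0.06 -0.2 1 0 0 0;-1 0 0 1.5 0 0 0;-1 0 0 1.3 0 0 0;-1 0 0 0.7 0 0 0;-1 0 0 0 0 0 0"

```text
clock: 6.52
eef_pos: [548.9, -24.9, 104.4]
tool_rot: [3.14, -0.003, -2.866]
force: [-0.6, -0.5, -1.1]
width: 15.3
gripper_force: 58.8
```

Emit:
move_arm --targets "-1 0 0 0 0 0 0;-1 0 0 0 0 0 0"

```text
clock: 6.68
eef_pos: [550.8, -25.0, 106.7]
tool_rot: [-3.141, 0.001, -2.867]
force: [-0.8, 0.0, -1.9]
width: 15.3
gripper_force: 58.8
```

```bash
python3 -c "
from h import *
plan([550.0,-23.45,90],down(195.9))
im=snap('wrist','w4');im=snap('side','s4'); c=im['color'][:,:,::-1][190:270,240:340]; cv2.imwrite('pics/s4c.png',cv2.resize(c,None,fx=7,fy=7,interpolation=cv2.INTER_CUBIC))"
```

```text
t 6.68 pos [550.8 -25.  106.7] rot [-3.141e+00  1.000e-03 -2.867e+00] F [-0.8  0.  -1.9] T [-0.07  0.03  0.01] w 15.3 q [ 0.08  0.66 -0.14  1.91  0.15  0.58  1.69]
shift cm [0.04 0.17 1.67] turn deg [-0.   0.1 -0.2]
```

View pics/s4c.png

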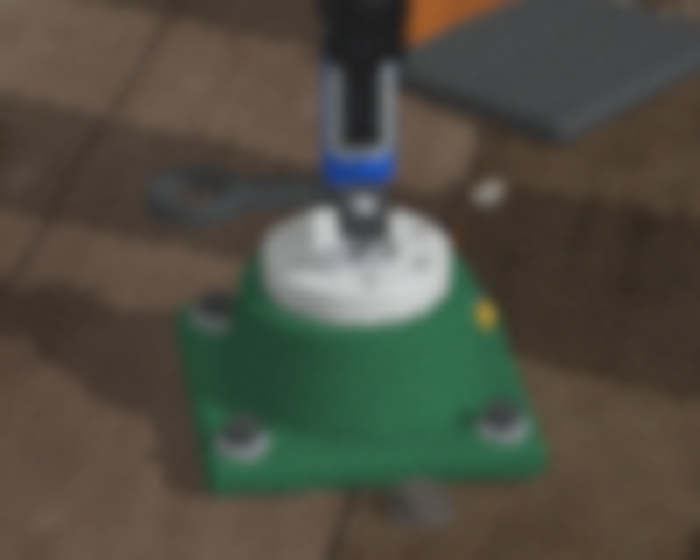

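Emit:
move_arm --targets "-1 0.04 0.14 0 0 0 0;-1 0 0 0 0 0 0;-1 0 0 0 0 0 0;-1 0 0 0 0 0 0"

```text
clock: 7.12
eef_pos: [549.7, -23.9, 106.5]
tool_rot: [-3.141, 0.0, -2.867]
force: [1.2, -0.1, -3.2]
width: 15.7
gripper_force: 58.8
```

Emit:
move_arm --targets "-1 0 0 0.2 0 0 0;-1 0 0 0.2 0 0 0;-1 0 0 0.2 0 0 0;-1 0 0 0.2 0 0 0;-1 0 0 0 0 0 0"

```text
clock: 7.53
eef_pos: [549.2, -23.9, 97.7]
tool_rot: [3.141, -0.001, -2.867]
force: [-0.3, 0.4, -1.9]
width: 15.1
gripper_force: 58.8
```

Emit:
move_arm --targets "-1 0 0 0.15 0 0 0;-1 0 0 0.15 0 0 0;-1 0 0 0 0 0 0"

```text
clock: 7.78
eef_pos: [549.4, -23.9, 95.0]
tool_rot: [3.141, -0.0, -2.867]
force: [-0.4, -0.3, -2.8]
width: 15.4
gripper_force: 58.8
```

Emit:
move_arm --targets "-1 0 0 0.15 0 0 0;-1 0 0 0.15 0 0 0;-1 0 0 0 0 0 0"

```text
clock: 8.03
eef_pos: [549.4, -23.9, 92.0]
tool_rot: [3.141, -0.0, -2.867]
force: [0.0, 0.1, -2.7]
width: 15.4
gripper_force: 58.8
```

Emit:
move_arm --targets "-1 0 0 0.2 0 0 0;-1 0 0 0 0 0 0;-1 0 0 0 0 0 0;-1 0 0 0 0 0 3;-1 0 0 0 0 0 3"

```text
clock: 8.45
eef_pos: [550.7, -23.8, 90.5]
tool_rot: [-3.142, 0.002, -2.973]
force: [1.4, 0.2, -3.3]
width: 15.5
gripper_force: 58.6
```

Emit:
move_arm --targets "-1 0 0 0 0 0 3;-1 0 0 0 0 0 3;-1 0 0 0 0 0 3;-1 0 0 0 0 0 0;-1 0 0 0 0 0 0"

```text
clock: 8.87
eef_pos: [550.6, -23.8, 90.5]
tool_rot: [-3.142, 0.002, -3.127]
force: [1.8, 0.0, -4.2]
width: 15.1
gripper_force: 58.7
```

```bash
python3 -c "
from h import *
plan([549.7,-23.9,90],down(195.7-30))"
```

```text
t 8.87 pos [550.6 -23.8  90.5] rot [-3.142e+00  2.000e-03 -3.127e+00] F [ 1.8  0.  -4.2] T [-0.07 -0.64  0.02] w 15.1 q [ 0.03  0.69 -0.06  1.92  0.07  0.54  1.51]
shift cm [ 0.09 -0.01  0.05] turn deg [ 0.   0.1 15.1]
```

Emit:
move_arm --targets "-1 0 0 0 0 0 3;-1 0 0 0 0 0 3;-1 0 0 0 0 0 3"

```text
clock: 9.12
eef_pos: [550.6, -23.9, 90.5]
tool_rot: [3.141, 0.002, 2.997]
force: [2.9, -0.7, -4.4]
width: 15.4
gripper_force: 58.7
```

```bash
python3 -c "
from h import *
plan([549.7,-23.9,90],down(195.7-30)); snap('wrist','w5')"
```

```text
t 9.12 pos [550.6 -23.9  90.5] rot [3.141e+00 2.000e-03 2.997e+00] F [ 2.9 -0.7 -4.4] T [-0.04 -0.6   0.31] w 15.4 q [ 0.    0.69 -0.02  1.92  0.02  0.54  1.4 ]
shift cm [ 0.09 -0.01  0.05] turn deg [0.  0.1 6. ]
```

Emit:
move_arm --targets "-1 0 0 0 0 0 2;-1 0 0 0 0 0 2;-1 0 0 0 0 0 2"

```text
clock: 9.42
eef_pos: [550.5, -23.9, 90.5]
tool_rot: [3.141, 0.002, 2.89]
force: [3.9, 0.0, -3.4]
width: 15.4
gripper_force: 58.6
```

```bash
python3 -c "
from h import *
plan([549.7,-23.9,90],down(195.7-30)); im=snap('wrist','w6')
a=[load(k)['color'][:,:,::-1][90:300,180:380] for k in('w4','w6')]; cv2.imwrite('pics/w46.png',cv2.resize(np.hstack(a),None,fx=2,fy=2,interpolation=cv2.INTER_CUBIC))"
```

```text
t 9.42 pos [550.5 -23.9  90.5] rot [3.141e+00 2.000e-03 2.890e+00] F [ 3.9  0.  -3.4] T [-0.1  -0.89  0.3 ] w 15.4 q [-0.02  0.69  0.01  1.92 -0.02  0.53  1.33]
shift cm [ 0.08 -0.02  0.05] turn deg [ 0.   0.1 -0.1]
```

View pics/w46.png

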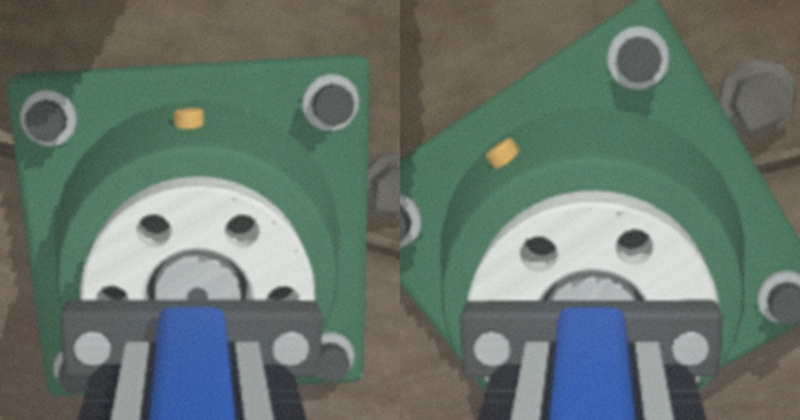

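Emit:
move_arm --targets "-1 0.06 0 0 0 0 2;-1 0 0 0 0 0 2;-1 0 0 0 0 0 2"

```text
clock: 9.72
eef_pos: [550.4, -24.0, 90.5]
tool_rot: [3.141, 0.003, 2.785]
force: [4.6, -0.6, -4.8]
width: 15.0
gripper_force: 58.5
```

```bash
python3 -c "
from h import *
plan([549.7,-23.9,90],down(159.7))"
```

```text
t 9.72 pos [550.4 -24.   90.5] rot [3.141e+00 3.000e-03 2.785e+00] F [ 4.6 -0.6 -4.8] T [-0.26 -1.33  0.28] w 15.0 q [-0.04  0.69  0.04  1.92 -0.05  0.53  1.26]
shift cm [ 0.07 -0.02  0.05] turn deg [ 0.   0.2 -0.1]
```

Emit:
move_arm --targets "-1 0 0 0 0 0 2;-1 0 0 0 0 0 2"

```text
clock: 9.88
eef_pos: [550.4, -24.0, 90.5]
tool_rot: [3.141, 0.003, 2.715]
force: [4.8, -2.1, -4.7]
width: 15.0
gripper_force: 58.5
```

```bash
python3 -c "
from h import *
plan([549.7,-23.9,90],down(155.7))"
```

```text
t 9.88 pos [550.4 -24.   90.5] rot [3.141e+00 3.000e-03 2.715e+00] F [ 4.8 -2.1 -4.7] T [-0.28 -1.28  0.27] w 15.0 q [-0.05  0.69  0.06  1.92 -0.08  0.53  1.21]
shift cm [ 0.07 -0.02  0.05] turn deg [ 0.1  0.2 -0.1]
```

Emit:
move_arm --targets "-1 0 0 0 0 0 2;-1 0 0 0 0 0 1"

```text
clock: 10.05
eef_pos: [550.3, -24.0, 90.5]
tool_rot: [3.141, 0.003, 2.663]
force: [5.6, -1.5, -5.3]
width: 16.0
gripper_force: 58.4
```

```bash
python3 -c "
from h import *
plan([549.7,-23.9,90],down(152.7))"
```

```text
t 10.05 pos [550.3 -24.   90.5] rot [3.141e+00 3.000e-03 2.663e+00] F [ 5.6 -1.5 -5.3] T [-0.29 -1.27  0.38] w 16.0 q [-0.06  0.69  0.08  1.92 -0.09  0.53  1.17]
shift cm [ 0.06 -0.02  0.05] turn deg [ 0.1  0.2 -0.1]
```

Emit:
move_arm --targets "-1 0.04 0 0 0 0 2;-1 0 0 0 0 0 1"

```text
clock: 10.22
eef_pos: [550.3, -24.0, 90.6]
tool_rot: [3.14, 0.003, 2.611]
force: [6.1, -1.7, -5.9]
width: 15.4
gripper_force: 58.4
```

```bash
python3 -c "
from h import *
plan([549.7,-23.9,90],down(149.7))"
```

```text
t 10.22 pos [550.3 -24.   90.6] rot [3.140e+00 3.000e-03 2.611e+00] F [ 6.1 -1.7 -5.9] T [-0.37 -1.36  0.32] w 15.4 q [-0.07  0.69  0.09  1.92 -0.11  0.53  1.14]
shift cm [ 0.06 -0.02  0.06] turn deg [ 0.1  0.2 -0.1]
```

Emit:
move_arm --targets "-1 0.03 0 0 0 0 2;-1 0 0 0 0 0 1"

```text
clock: 10.38
eef_pos: [550.2, -24.0, 90.6]
tool_rot: [3.14, 0.004, 2.558]
force: [5.5, -2.0, -5.8]
width: 15.3
gripper_force: 58.4
```

```bash
python3 -c "
from h import *
plan([549.7,-23.9,90],down(146.7))"
```

```text
t 10.38 pos [550.2 -24.   90.6] rot [3.14  0.004 2.558] F [ 5.5 -2.  -5.8] T [-0.39 -1.53  0.36] w 15.3 q [-0.08  0.69  0.1   1.92 -0.13  0.53  1.1 ]
shift cm [ 0.05 -0.02  0.06] turn deg [ 0.1  0.2 -0.1]
```

Emit:
move_arm --targets "-1 0 0 0 0 0 2;-1 0 0 0 0 0 1"

```text
clock: 10.55
eef_pos: [550.2, -24.1, 90.6]
tool_rot: [3.14, 0.004, 2.506]
force: [5.5, -1.2, -5.6]
width: 15.7
gripper_force: 58.5
```

```bash
python3 -c "
from h import *
plan([549.7,-23.9,90],down(143.7))"
```

```text
t 10.55 pos [550.2 -24.1  90.6] rot [3.14  0.004 2.506] F [ 5.5 -1.2 -5.6] T [-0.45 -1.47  0.31] w 15.7 q [-0.09  0.69  0.12  1.92 -0.15  0.53  1.07]
shift cm [ 0.05 -0.02  0.06] turn deg [ 0.1  0.2 -0.1]
```

Emit:
move_arm --targets "-1 0 0 0 0 0 1.5;-1 0 0 0 0 0 1.5"

```text
clock: 10.72
eef_pos: [550.2, -24.1, 90.6]
tool_rot: [3.14, 0.004, 2.456]
force: [5.5, -2.2, -6.7]
width: 15.0
gripper_force: 59.7
```

```bash
python3 -c "
from h import *
plan([549.7,-23.9,90],down(140.7)); snap('wrist','w7')"
```

```text
t 10.72 pos [550.2 -24.1  90.6] rot [3.14  0.004 2.456] F [ 5.5 -2.2 -6.7] T [-0.55 -1.51  1.13] w 15.0 q [-0.09  0.69  0.13  1.92 -0.16  0.53  1.03]
shift cm [ 0.05 -0.01  0.06] turn deg [ 0.1  0.2 -0. ]
```

Emit:
move_arm --targets "-1 0 0 0 0 0 1;-1 0 0 0 0 0 0;-1 0 0 0 0 0 0"

```text
clock: 11.02
eef_pos: [550.0, -24.0, 90.6]
tool_rot: [3.141, 0.004, 2.441]
force: [4.2, -2.0, -5.6]
width: 15.7
gripper_force: 63.7
```

```bash
python3 -c "
from h import *
plan([549.7,-23.9,90],down(140.7)); snap('wrist','w8')"
```

```text
t 11.02 pos [550.  -24.   90.6] rot [3.141 0.004 2.441] F [ 4.2 -2.  -5.6] T [-0.6  -1.41  1.12] w 15.7 q [-0.1   0.69  0.14  1.92 -0.17  0.53  1.02]
shift cm [ 0.03 -0.01  0.06] turn deg [ 0.1  0.2 -0.8]
```

Emit:
move_arm --targets "-1 0 0 0 0 0 -2;-1 0 0 0 0 0 -2.5;-1 0 0 0 0 0 0;-1 0 0 0 0 0 0"

```text
clock: 11.4
eef_pos: [549.3, -23.6, 90.6]
tool_rot: [3.14, 0.002, 2.515]
force: [5.0, -0.6, -2.5]
width: 15.2
gripper_force: 59.1
```

```bash
python3 -c "
from h import *
plan([549.7,-23.9,90],down(145))"
```

```text
t 11.4 pos [549.3 -23.6  90.6] rot [3.140e+00 2.000e-03 2.515e+00] F [ 5.  -0.6 -2.5] T [-0.19 -1.23  0.11] w 15.2 q [-0.08  0.69  0.12  1.92 -0.14  0.53  1.07]
shift cm [-0.05 -0.    0.06] turn deg [ 0.1  0.1 -0.9]
```

Emit:
move_arm --targets "-1 0 0 -0.3 0 0 0;-1 0 0 -0.4 0 0 0;-1 0 0 -0.6 0 0 0;-1 0 0 -1 0 0 0;-1 0 0 -2 0 0 0"

```text
clock: 11.82
eef_pos: [544.8, -23.0, 132.1]
tool_rot: [-3.137, -0.007, 2.516]
force: [-0.1, -0.6, -2.0]
width: 15.4
gripper_force: 59.0
```

Emit:
move_arm --targets "-1 0 0 -2 0 0 0;-1 0 0 -1 0 0 0;-1 0 0 0 0 0 0;-1 0 0 0 0 0 0;-1 0 0 0 0 0 0"

```text
clock: 12.23
eef_pos: [547.2, -23.2, 162.5]
tool_rot: [-3.14, -0.002, 2.517]
force: [-0.5, -0.0, -2.7]
width: 15.3
gripper_force: 59.2
```

```bash
python3 -c "
from h import *
plan([549.7,-23.9,90],down(150.6)); im=snap('wrist','w9'); p,r,s=pose()
c=im['color'].astype(int)
# bright boss blobs near previous pixels (226,264),(325,264)
for u0 in (226,325):
  q=c[248:280,u0-13:u0+13]; m=(q.min(2)>150); ys,xs=np.nonzero(m); print(m.sum(), xs.mean()+u0-13, ys.mean()+248, xs.min(),xs.max(),ys.min(),ys.max())
W3=load('w3')['color'].astype(int)
for u0 in (226,325):
  q=W3[248:280,u0-13:u0+13]; m=(q.min(2)>150); ys,xs=np.nonzero(m); print(m.sum(), xs.mean()+u0-13, ys.mean()+248)
"
```

```text
t 12.23 pos [547.2 -23.2 162.5] rot [-3.140e+00 -2.000e-03  2.517e+00] F [-0.5 -0.  -2.7] T [-0.01  0.04  0.03] w 15.3 q [-0.1   0.58  0.14  1.88 -0.12  0.7   1.06]
shift cm [-0.26  0.1   7.25] turn deg [-0.1 -0.1 -6.4]
215 225.53953488372093 264.45581395348836 5 21 9 24
216 324.85648148148147 263.90277777777777 5 21 8 23
213 225.91549295774647 263.76056338028167
212 324.9669811320755 263.938679245283
```

```bash
cat >> h.py <<'E'
ROOT=np.array([559.7,-352.0,140.0]); AZ=150.6
def zdir(t): a,t=np.radians([AZ,t]); return np.array([np.sin(t)*np.cos(a),np.sin(t)*np.sin(a),np.cos(t)])
EYE=np.array([-56.8,0,20.])
def hang(s,t):
    """TCP pose with the eye centre s mm along the peg and the spanner's z tilted t deg from vertical"""
    z=-zdir(t); a=np.radians(AZ); y=np.array([np.sin(a),-np.cos(a),0]); x=np.cross(y,z)
    rot=R.from_matrix(np.c_[x,y,z]); return ROOT+s*zdir(35)-rot.apply(EYE),rot
E
python3 -c "
from h import *
for t in (0,20,35): 
  p,r=hang(100,t); print(t,p.round(1)); plan(p,r)
  pp,rr,s=pose(); print(np.degrees((rr.inv()*down(AZ)).as_rotvec()))"
```

```text
0 [ 460.2 -296.   241.9]
t 12.28 pos [547.2 -23.3 162.2] rot [-3.140e+00 -2.000e-03  2.517e+00] F [ 0.5  1.6 -2.3] T [ 0.02  0.01 -0.01] w 15.5 q [-0.1   0.58  0.14  1.88 -0.12  0.7   1.06]
shift cm [ -8.87 -27.21  -7.95] turn deg [-0.1 -0.1 -6.4]
[-0.07822676 -0.13938547 -6.38058399]
20 [ 457.3 -294.3  221.3]
t 12.28 pos [547.2 -23.3 162.2] rot [-3.140e+00 -2.000e-03  2.517e+00] F [ 0.5  1.6 -2.3] T [ 0.02  0.01 -0.01] w 15.5 q [-0.1   0.58  0.14  1.88 -0.12  0.7   1.06]
shift cm [ -8.54 -27.25  -5.89] turn deg [ -1.2 -20.1  -6.3]
[-0.07822676 -0.13938547 -6.38058399]
35 [ 459.2 -295.4  205.7]
t 12.28 pos [547.2 -23.3 162.2] rot [-3.140e+00 -2.000e-03  2.517e+00] F [ 0.5  1.6 -2.3] T [ 0.02  0.01 -0.01] w 15.5 q [-0.1   0.58  0.14  1.88 -0.12  0.7   1.06]
shift cm [ -8.76 -27.22  -4.33] turn deg [ -2.  -35.1  -6.2]
[-0.07822676 -0.13938547 -6.38058399]
```

Emit:
move_arm --targets "-1 0 -0.5 -2 0 0 0;-1 0 -1 -2.5 0 0 0;-1 -0.8 -2 -2.5 0 0 0;-1 -0.8 -2.3 -1 0 0 0;-1 -0.9 -2.6 0 0 0 0"

```text
clock: 12.7
eef_pos: [520.8, -106.3, 244.9]
tool_rot: [3.139, 0.003, 2.519]
force: [0.8, -1.1, -3.1]
width: 15.6
gripper_force: 59.2
```

Emit:
move_arm --targets "-1 -0.9 -2.6 0 0 0 0;-1 -0.9 -2.6 0 0 0 0;-1 -0.9 -2.6 0 0 0 0;-1 -0.9 -2.6 0 0 0 0;-1 -0.9 -2.6 0 0 0 0"

```text
clock: 13.12
eef_pos: [478.7, -238.8, 242.0]
tool_rot: [-3.141, -0.003, 2.517]
force: [-0.2, -0.7, -3.6]
width: 15.3
gripper_force: 59.2
```

Emit:
move_arm --targets "-1 -0.9 -2.6 0 0 0 0;-1 -0.6 -2 0 0 0 0;-1 -0.3 -0.9 0 0 0 -3.2;-1 0 0 0 0 0 -3.2;-1 0 0 0 0 0 0"

```text
clock: 13.53
eef_pos: [461.3, -293.7, 242.0]
tool_rot: [-3.142, -0.003, 2.628]
force: [0.4, 2.0, -2.9]
width: 15.8
gripper_force: 59.0
```

```bash
python3 -c "
from h import *
p,r=hang(100,20); plan(p,r)
p,r=hang(100,35); plan(p,r)"
```

```text
t 13.53 pos [ 461.3 -293.7  242. ] rot [-3.142e+00 -3.000e-03  2.628e+00] F [ 0.4  2.  -2.9] T [0.05 0.04 0.  ] w 15.8 q [ 0.41  0.47  0.16  1.8  -0.09  0.88  1.66]
shift cm [ 0.31 -0.25  2.07] turn deg [ -0.  -20.2  -0. ]
t 13.53 pos [ 461.3 -293.7  242. ] rot [-3.142e+00 -3.000e-03  2.628e+00] F [ 0.4  2.  -2.9] T [0.05 0.04 0.  ] w 15.8 q [ 0.41  0.47  0.16  1.8  -0.09  0.88  1.66]
shift cm [ 0.08 -0.25  3.63] turn deg [ -0.  -35.2  -0. ]
```

Emit:
move_arm --targets "-1 0 0 0 0 -5 0;-1 0 0 0 0 -5 0;-1 0 0 0 0 -5 0;-1 0 0 0 0 -5 0;-1 0 0 0 0 0 0"

```text
clock: 13.95
eef_pos: [457.3, -289.5, 240.6]
tool_rot: [3.14, 0.342, 2.627]
force: [-2.0, 1.7, -3.1]
width: 15.1
gripper_force: 59.2
```

```bash
python3 -c "
from h import *
p,r=hang(100,35); plan(p,r)"
```

```text
t 13.95 pos [ 457.3 -289.5  240.6] rot [3.14  0.342 2.627] F [-2.   1.7 -3.1] T [0.41 0.63 0.01] w 15.1 q [ 0.42  0.33  0.12  2.13 -0.13  0.35  1.7 ]
shift cm [ 0.74 -0.42  3.44] turn deg [  0.1 -15.4  -0.1]
```

Emit:
move_arm --targets "-1 0 0 0 0 -5 0;-1 0 0 0 0 -5 0;-1 0 0 0 0 -5 0;-1 0 0 0 0 0 0;-1 0 0 0 0 0 0"

```text
clock: 14.37
eef_pos: [467.4, -279.1, 239.1]
tool_rot: [3.103, 0.415, 2.633]
force: [0.7, -0.7, -2.5]
width: 15.0
gripper_force: 59.1
```

```bash
python3 -c "
from h import *
p,r=hang(100,35); plan(p,r)"
```

```text
t 14.37 pos [ 467.4 -279.1  239.1] rot [3.103 0.415 2.633] F [ 0.7 -0.7 -2.5] T [ 0.19  0.61 -0.05] w 15.0 q [ 0.25  0.34  0.34  2.19 -0.67  0.27  2.24]
shift cm [ 1.27 -1.94  3.01] turn deg [  2.4 -11.2   0. ]
```

```bash
python3 -c "
from h import *
p,r=hang(105,15); print(p); plan(p,r); plan(p,r,'turn')"
```

```text
[ 454.92216972 -292.96072683  230.62855941]
t 14.37 pos [ 467.4 -279.1  239.1] rot [3.103 0.415 2.633] F [ 0.7 -0.7 -2.5] T [ 0.19  0.61 -0.05] w 15.0 q [ 0.25  0.34  0.34  2.19 -0.67  0.27  2.24]
shift cm [ 0.72 -1.84  0.54] turn deg [2.3 8.8 0.4]
t 14.37 pos [ 467.4 -279.1  239.1] rot [3.103 0.415 2.633] F [ 0.7 -0.7 -2.5] T [ 0.19  0.61 -0.05] w 15.0 q [ 0.25  0.34  0.34  2.19 -0.67  0.27  2.24]
shift cm [ 0.61 -1.82  0.71] turn deg [2.3 8.8 0.4]
```

Emit:
move_arm --targets "-1 0 0 0 0 4.5 0;-1 0 0 0 0 4.5 0;-1 0 0 0 0 0 0;-1 0 0 0 0 0 0"

```text
clock: 14.7
eef_pos: [467.9, -280.6, 239.5]
tool_rot: [3.108, 0.262, 2.641]
force: [-0.4, 0.0, -2.3]
width: 15.0
gripper_force: 59.1
```

```bash
python3 -c "
from h import *
p,r=hang(105,15); print(p); plan(p,r)"
```

```text
[ 454.92216972 -292.96072683  230.62855941]
t 14.7 pos [ 467.9 -280.6  239.5] rot [3.108 0.262 2.641] F [-0.4  0.  -2.3] T [ 0.22  0.43 -0.  ] w 15.0 q [ 0.13  0.4   0.53  2.05 -0.52  0.54  2.1 ]
shift cm [ 0.76 -1.74  0.66] turn deg [2.1 0.  0.7]
```

Emit:
move_arm --targets "-1 0.38 -0.87 0 0 0 0;-1 0.38 -0.87 0.3 0 0 0;-1 0 0 0.36 2.1 0 0.7;-1 0 0 0 0 0 0;-1 0 0 0 0 0 0"

```text
clock: 15.12
eef_pos: [452.4, -291.5, 230.0]
tool_rot: [3.138, 0.259, 2.627]
force: [-0.4, -0.3, -2.3]
width: 15.3
gripper_force: 59.1
```

```bash
python3 -c "
from h import *
p,r=hang(105,15); plan(p,r)
for s in (75,42): plan(*hang(s,15))
pp,rr,s=pose(); A=[]
for n in('top','side','wrist'):
  im=snap(n,n+'h'); e=pp+rr.apply(EYE); print(n,'eye',pix(im,e),'tip',pix(im,ROOT+75*zdir(35)),'axis pt',pix(im,ROOT+105*zdir(35)))
def crop(n,x0,y0,w,h,s):
  c=cv2.imread(f'pics/{n}h.png')[y0:y0+h,x0:x0+w]; return cv2.resize(c,(w*s,h*s),interpolation=cv2.INTER_CUBIC)
cv2.imwrite('pics/hc.png',np.hstack([crop('top',385,170,80,100,5),crop('side',270,100,80,100,5)]))"
```

```text
t 15.12 pos [ 452.4 -291.5  230. ] rot [3.138 0.259 2.627] F [-0.4 -0.3 -2.3] T [0.24 0.41 0.02] w 15.3 q [ 0.12  0.41  0.55  2.08 -0.51  0.5   2.09]
shift cm [-0.3  -0.    0.02] turn deg [ 0.2 -0.2 -0.1]
t 15.12 pos [ 452.4 -291.5  230. ] rot [3.138 0.259 2.627] F [-0.4 -0.3 -2.3] T [0.24 0.41 0.02] w 15.3 q [ 0.12  0.41  0.55  2.08 -0.51  0.5   2.09]
shift cm [-1.33 -0.01  2.83] turn deg [ 0.2 -0.2 -0.1]
t 15.12 pos [ 452.4 -291.5  230. ] rot [3.138 0.259 2.627] F [-0.4 -0.3 -2.3] T [0.24 0.41 0.02] w 15.3 q [ 0.12  0.41  0.55  2.08 -0.51  0.5   2.09]
shift cm [-2.47 -0.02  5.93] turn deg [ 0.2 -0.2 -0.1]
top eye [[437.45171542 234.72447251]] tip [[438.05014886 227.07621607]] axis pt [[438.19774719 233.42580584]]
side eye [[326.44772326 130.17194637]] tip [[320.49600223 136.76835227]] axis pt [[325.62931021 129.72303939]]
wrist eye [[277.09426419 348.48472993]] tip [[276.8389282  335.15279606]] axis pt [[277.1354178  352.93329514]]
```

View pics/hc.png

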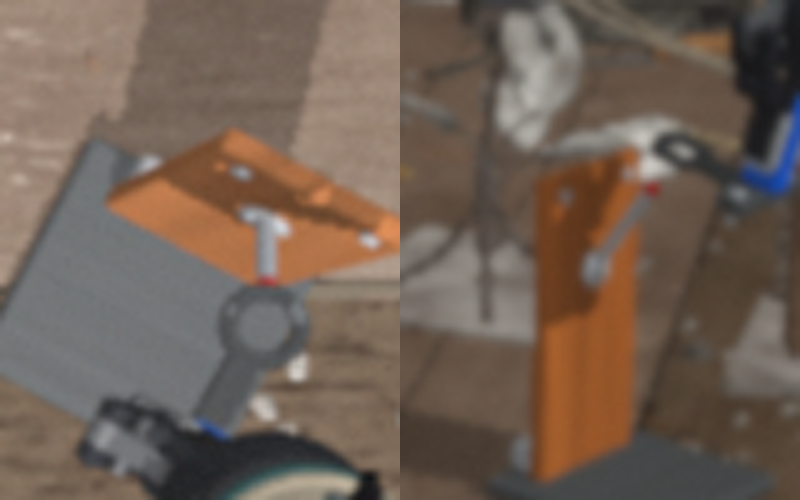

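Emit:
move_arm --targets "-1 -0.3 0 0 0 0 0;-1 -0.3 0 0.8 0 0 0;-1 -0.35 0 1 0 0 0;-1 -0.35 0 1 0 0 0;-1 0 0 0 0 0 0"

```text
clock: 15.68
eef_pos: [471.1, -301.8, 204.5]
tool_rot: [3.139, 0.258, 2.627]
force: [-0.9, -0.0, -3.3]
width: 15.2
gripper_force: 59.1
```

Emit:
move_arm --targets "-1 0 0 0 0 0 0;-1 0 0 0 0 0 0"

```text
clock: 15.85
eef_pos: [470.4, -302.0, 206.3]
tool_rot: [3.139, 0.259, 2.626]
force: [-0.1, -0.1, -1.7]
width: 15.5
gripper_force: 59.1
```

```bash
python3 -c "
from h import *
for s in (75,65,42): plan(*hang(s,15))"
```

```text
t 15.85 pos [ 470.4 -302.   206.3] rot [3.139 0.259 2.626] F [-0.1 -0.1 -1.7] T [0.23 0.38 0.04] w 15.5 q [ 0.17  0.47  0.5   2.06 -0.56  0.46  2.13]
shift cm [0.07 0.03 0.01] turn deg [ 0.1 -0.1 -0.1]
t 15.85 pos [ 470.4 -302.   206.3] rot [3.139 0.259 2.626] F [-0.1 -0.1 -1.7] T [0.23 0.38 0.04] w 15.5 q [ 0.17  0.47  0.5   2.06 -0.56  0.46  2.13]
shift cm [-0.27  0.03  0.95] turn deg [ 0.1 -0.1 -0.1]
t 15.85 pos [ 470.4 -302.   206.3] rot [3.139 0.259 2.626] F [-0.1 -0.1 -1.7] T [0.23 0.38 0.04] w 15.5 q [ 0.17  0.47  0.5   2.06 -0.56  0.46  2.13]
shift cm [-1.06  0.03  3.11] turn deg [ 0.1 -0.1 -0.1]
```

Emit:
move_arm --targets "-1 -0.15 0.03 0.6 0 0 0;-1 -0.2 0 0.6 0 0 0;-1 -0.25 0 0.6 0 0 0;-1 -0.2 0 0.6 0 0 0;-1 0 0 0 0 0 0"

```text
clock: 16.27
eef_pos: [483.3, -308.5, 184.5]
tool_rot: [3.139, 0.259, 2.627]
force: [-0.4, 0.2, -3.0]
width: 15.4
gripper_force: 59.2
```

Emit:
move_arm --targets "-1 -0.25 0 0.7 0 0 0;-1 0 0 0 0 0 0;-1 0 0 0 0 0 0"

```text
clock: 16.52
eef_pos: [486.6, -310.6, 179.2]
tool_rot: [3.139, 0.26, 2.626]
force: [-0.0, 0.1, -2.6]
width: 15.2
gripper_force: 59.2
```

```bash
python3 -c "
from h import *
for s in (42,): plan(*hang(s,15))
pp,rr,s=pose()
for n in('top','side'):
  im=snap(n,n+'i'); e=pp+rr.apply(EYE); print(n,'eye',pix(im,e),pix(im,ROOT+75*zdir(35)))
c=load('topi')['color'].astype(int); m=(c[:,:,0]>170)&(c[:,:,1]<80)&(c[:,:,2]<80); ys,xs=np.nonzero(m[200:260,410:470]); print('red top',xs.mean()+410,ys.mean()+200)
c=load('sidei')['color'].astype(int); m=(c[:,:,0]>110)&(c[:,:,1]<60)&(c[:,:,2]<60); ys,xs=np.nonzero(m[120:160,300:345]); print('red side',len(xs),xs.mean()+300,ys.mean()+120)
"
```

```text
t 16.52 pos [ 486.6 -310.6  179.2] rot [3.139 0.26  2.626] F [-0.   0.1 -2.6] T [ 0.23  0.4  -0.04] w 15.2 q [ 0.22  0.53  0.44  2.04 -0.61  0.42  2.17]
shift cm [ 0.01 -0.02  0.01] turn deg [ 0.1 -0.1 -0.1]
top eye [[437.87415119 220.41606052]] [[438.05014886 227.07621607]]
side eye [[314.98582733 144.27414557]] [[320.49600223 136.76835227]]
red top 438.125 226.875
red side 2 320.0 137.5
```

Emit:
move_arm --targets "0 0 0 0 0 0 0;0 0 0 0 0 0 0;0.5 0 0 0 0 0 0;1 0 0 0 0 0 0;1 0 0 0 0 0 0"

```text
clock: 17.03
eef_pos: [486.8, -310.6, 179.8]
tool_rot: [3.139, 0.261, 2.626]
force: [-1.6, 0.6, 0.5]
width: 74.4
gripper_force: 0.0
```

Emit:
move_arm --targets "1 0 0 0 0 0 0;1 0 0 0 0 0 0;1 0 0 0 0 0 0;1 0 0 0 0 0 0;1 0 0 0 0 0 0"

```text
clock: 17.45
eef_pos: [486.6, -310.6, 179.6]
tool_rot: [3.139, 0.26, 2.626]
force: [0.1, -0.1, -0.7]
width: 85.5
gripper_force: 0.0
```

```bash
python3 -c "
from h import *
print(pose()[2]['width'],pose()[2]['force'])
A={}
for n in('top','side'):
  im=snap(n,n+'j'); c=im['color'].astype(int); m=(c[:,:,2]>110)&(c[:,:,0]<60)&(c[:,:,1]<100); ys,xs=np.nonzero(m)
  k=(abs(xs-(430 if n=='top' else 320))<60)&(abs(ys-(230 if n=='top' else 160))<60); print(n,k.sum(),xs[k].mean(),ys[k].mean(),xs[k].min(),xs[k].max(),ys[k].min(),ys[k].max())
"
```

```text
85.54746102038622 [ 0.07880264 -0.05467013 -0.69338631]
top 59 416.3898305084746 228.22033898305085 413 421 220 239
side 128 318.65625 172.078125 310 327 168 177
```

Emit:
move_arm --targets "1 0 0 -0.5 0 0 0;1 0 0 -1 0 0 0;1 0 0 -1.5 0 0 0;1 0 0 -2 0 0 0;1 0 0 -3 0 0 0"

```text
clock: 17.97
eef_pos: [467.5, -299.9, 256.8]
tool_rot: [3.139, 0.257, 2.626]
force: [0.9, 0.7, 0.8]
width: 85.3
gripper_force: 0.0
```

Emit:
move_arm --targets "1 1 0 -3 0 0 0;1 1 0 -2 0 0 0;1 2 0 -1 0 0 0;1 0 0 0 0 0 0;1 0 0 0 0 0 0"

```text
clock: 18.38
eef_pos: [421.1, -273.6, 305.7]
tool_rot: [3.137, 0.262, 2.626]
force: [0.2, 0.3, -0.2]
width: 85.3
gripper_force: 0.0
```

Emit:
move_arm --targets "1 0 0 0 0 0 0;1 0 0 0 0 0 0;1 0 0 0 0 0 0;1 0 0 0 0 0 0;1 0 0 0 0 0 0"

```text
clock: 18.8
eef_pos: [421.5, -274.3, 304.2]
tool_rot: [3.14, 0.26, 2.626]
force: [0.5, 0.1, -0.2]
width: 85.5
gripper_force: 0.0
```

```bash
python3 -c "
from h import *
print(pose()[2]['eef_pos'],pose()[2]['force'])
C={}
for n in('top','side'):
  im=snap(n,n+'k'); c=im['color'].astype(int); m=(c[:,:,2]>110)&(c[:,:,0]<60)&(c[:,:,1]<100); ys,xs=np.nonzero(m)
  k=(abs(xs-(430 if n=='top' else 320))<60)&(abs(ys-(230 if n=='top' else 160))<60); print(n,k.sum(),xs[k].mean(),ys[k].mean(),xs[k].min(),xs[k].max(),ys[k].min(),ys[k].max()); C[n]=(im,np.array([xs[k].mean(),ys[k].mean()]))
  print(n,[ (z,ray(im,C[n][1],z).round(0)) for z in (70,85,100)])
# bystanders moved? compare with start
for n in('top','side'):
  d=np.abs(C[n][0]['color'].astype(int)-load(n+'0')['color'].astype(int)).max(2)>60
  nn,l,st,ce=cv2.connectedComponentsWithStats(d.astype(np.uint8)); print(n,[(s[4],*ce[i].round()) for i,s in enumerate(st) if i and s[4]>25])
"
```

```text
[ 421.54708786 -274.29292422  304.1955702 ] [ 0.48223318  0.09658234 -0.20856634]
top 68 414.95588235294116 229.48529411764707 409 421 220 239
top [(70, array([ 528., -319.,   70.])), (85, array([ 527., -315.,   85.])), (100, array([ 526., -311.,  100.]))]
side 127 318.68503937007875 172.0551181102362 310 327 168 177
side [(70, array([ 530., -384.,   70.])), (85, array([ 525., -346.,   85.])), (100, array([ 521., -308.,  100.]))]
top [(np.int32(117), np.float64(386.0), np.float64(90.0)), (np.int32(100), np.float64(453.0), np.float64(102.0)), (np.int32(174), np.float64(375.0), np.float64(113.0)), (np.int32(29), np.float64(453.0), np.float64(111.0)), (np.int32(461), np.float64(423.0), np.float64(223.0)), (np.int32(254), np.float64(156.0), np.float64(234.0)), (np.int32(1059), np.float64(430.0), np.float64(283.0)), (np.int32(993), np.float64(458.0), np.float64(324.0)), (np.int32(60), np.float64(494.0), np.float64(314.0)), (np.int32(87), np.float64(516.0), np.float64(355.0)), (np.int32(68), np.float64(475.0), np.float64(353.0)), (np.int32(54), np.float64(482.0), np.float64(359.0)), (np.in
[... 171 characters left out ...]
2(367), np.float64(392.0), np.float64(22.0)), (np.int32(1099), np.float64(367.0), np.float64(65.0)), (np.int32(62), np.float64(547.0), np.float64(93.0)), (np.int32(166), np.float64(526.0), np.float64(136.0)), (np.int32(37), np.float64(557.0), np.float64(126.0)), (np.int32(237), np.float64(555.0), np.float64(151.0)), (np.int32(278), np.float64(313.0), np.float64(169.0)), (np.int32(53), np.float64(226.0), np.float64(172.0)), (np.int32(55), np.float64(199.0), np.float64(185.0)), (np.int32(162), np.float64(213.0), np.float64(194.0)), (np.int32(69), np.float64(549.0), np.float64(236.0)), (np.int32(3790), np.float64(548.0), np.float64(332.0)), (np.int32(625), np.float64(270.0), np.float64(312.0))]
```

Emit:
move_arm --targets "1 0 0 0 0 0 0;1 0 0 0 0 0 0;1 0 0 0 0 0 0;1 0 0 0 0 0 0;1 0 0 0 0 0 0"

```text
clock: 19.32
eef_pos: [421.5, -274.0, 304.5]
tool_rot: [3.139, 0.26, 2.626]
force: [0.1, -0.7, -0.5]
width: 85.2
gripper_force: 0.0
```

Emit:
move_arm --targets "1 0 0 0 0 0 0;1 0 0 0 0 0 0;1 0 0 0 0 0 0;1 0 0 0 0 0 0;1 0 0 0 0 0 0"

```text
clock: 19.73
eef_pos: [421.5, -274.0, 304.5]
tool_rot: [3.139, 0.26, 2.626]
force: [-0.5, 0.2, 1.1]
width: 85.4
gripper_force: 0.0
```

```bash
python3 -c "
from h import *
for n in('top','side'):
  im=snap(n,n+'l'); c=im['color'].astype(int); m=(c[:,:,2]>110)&(c[:,:,0]<60)&(c[:,:,1]<100); ys,xs=np.nonzero(m)
  k=(abs(xs-(430 if n=='top' else 320))<60)&(abs(ys-(230 if n=='top' else 160))<60); print(n,k.sum(),xs[k].mean(),ys[k].mean())
a=np.arange(0,60,1.)
for f in('top0','topl'):
  im=load(f); g=im['color'].mean(2).astype(np.float32)
  v=[]
  for x in a:
    t=np.radians(x+60*np.arange(6)); P=np.c_[549.6+24*np.cos(t),-23.9+24*np.sin(t),np.full(6,64.5)]; q=pix(im,P).astype(np.float32); v.append(cv2.remap(g,q[:,0:1],q[:,1:2],1).mean())
  print(f,'hole angle mod 60',a[np.argmin(v)],min(v),max(v))
"
```

```text
top 67 414.95522388059703 229.43283582089552
side 129 318.6511627906977 172.10852713178295
top0 hole angle mod 60 46.0 64.90989 224.4134
topl hole angle mod 60 58.0 81.41303 252.77849
```

```bash
python3 -c "
from h import *
print(order.finish_job())"
```

```text
the job is handed in; nothing more can be done
None
```

The job is done and handed in: the spanner turned the lock ring about 48° clockwise to its stop (wrist torque rose from 0.3 to 1.1 N m there), and it now hangs still by its eye on the peg. I saw no contact with the loose things, but their positions got only a rough before-and-after image comparison.

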